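Start the hob under the saucepan on boost

ROBOT

A 6-joint arm with a two-finger parallel gripper is mounted at the origin on the work surface. World frame = base frame: x ahead of the robot, y to its left, z up, the work surface at z = 0. Lengths are in m, angles in rad, forces in N, time in s.
With the tool pointing down it reaches from about 0.325 to 0.775 m from the base axis. Payload 9.3 kg.
Tool frame: the origin (TCP) lies midway between the tips of the shut fingers; the grasp point (between the pads) lies 19 mm behind it (manip.hold_point_z is the distance from the TCP to the grasp point, in m); z points along the fingers, y is the line along which they close (so a half turn about z gives the same grasp; the last joint's range is limited). The gripper opens to 85 mm and grips with 20 to 120 N. Pads are 22 mm wide; open, the fingers measure 114 mm over their backs; the gripper's body (76 mm by 85 mm) begins 54 mm behind the grasp point. The pads swing forward as they close: fully open they stand 13 mm farther back than shut.
Start: joints at [-1.339, 0.259, 0.021, 1.334, 0, 1.418], TCP at [0.206, -0.51, 0.231] pointing down, gripper open.
Joint ranges: [-3.04, 3.04], [-0.91, 1.82], [-1.04, 1.36], [-1.92, 1.95], [-1.52, 1.45], [-3.14, 3.14]. Speed limits (rad/s): [2.22, 2.22, 2.79, 3.14, 3.14, 3.14].

INTERFACE

Orientations are given as a unit quaternion [w, x, y, z].
In Python, from station import manip, viewer, workorder gives the robot as it stands.
- The arm moves only by the tool drive_tool, never from a script. Its argument "plan" is text: rows parted by semicolons, each of 5 numbers parted by spaces: the shift along the tool's x, y, z in m, then the turn about the tool's z in degrees, then the finger opening in m, from 0 to 0.0854. A call has 1 to 8 rows; each row shifts and turns the commanded pose from where the row before left it, along the tool's axes as they then stand; what a row does not reach is not made up. A row lasts 1/12 s, in which the tool goes at most 41.7 mm and 7.16 degrees, less where a joint would pass 70% of its speed; a pose out of reach is approached as far as the arm can. A call with a gripper value outside its range is refused whole. The fingers move at their own pace and stop on an object; the grip force is fixed at half the most. Time passes only in rows, so rows that do not move let the fingers close. It gives the time, the measured TCP pose, the force, the opening and the grip force at its end, in the units of the state.
- manip.get_obs(): the state, without advancing time (a new reading comes with each control period).
- viewer.get_image(name): name is "scene" or "side" or "wrist"; returns a dict with "img" (420x560x3 uint8, red, green, blue), "camera_matrix" (3x3 intrinsics, pixels), "world_from_camera" (4x4, takes a point from camera to world coordinates). Camera axes: x right, y up, looking along -z (the intrinsics and any distortion apply to the point x, -y, -z); pixel columns grow to the right and rows downward; lengths in m; the calibration is good to about 2 mm. A picture is of the moment at which its call begins. There is no depth.
- workorder.finish_job(): hands the job in; it is judged then, once.
The state is a dict: "time_s": time; "joint_positions": joint angles; "qvel": joint speeds; "joint_torque": joint torques, N m; "tcp_pos": TCP position; "tcp_rot": TCP orientation; "force": force on the tool from outside, world axes, zero at the start; "moment": the same for the moment, N m; "grip_width": opening from 0.0 (shut) to 1.0 (fully open); "gripper_force": force on a finger pad.
Only numpy, scipy, OpenCV 4.12 (cv2) and the standard library are available. Lean on these libraries where they do the work, as an engineer would, in place of code of your own. Each camera call takes 0.05 s, during which the arm holds its last target. There are 200 camera calls.

TASK

Start the hob under the lidded saucepan on boost: with closed fingertips, lightly press the big round power key, then the square key on the same side of the hob as the saucepan, then the long bar-shaped boost key, letting each key spring back up before you press the next. Press gently and straight down, hold each key down for a moment, press no other key and never two at once, and do not shift, lift or tip the pans or anything else standing about.

Things in the scene. Friction and masses are not known exactly. Their poses are not given: they have to be found in the camera images.
- hob: fixed tabletop hob, steel, black glass top, 360 (x) by 580 (y) by 60 mm high; origin under its centre, x away from its key strip, y to its left seen from the keys. Zone centres at x 42, y +140 (left) and -140 mm (right). Key row on the robot's side, left to right: big round, small round, square, square, long bar, 80 to 100 mm apart. Over 20 N on hob or keys is too hard
- power_top (a point): centre of the top face of the big round power key (44 mm across); the face is level, 12 mm above the hob's glass while the key is up; it lies at x -135 mm, y +215 mm in the hob's frame; moves down with the key
- zone_left_top (a point): centre of the top face of the square key of the left zone (38 mm by 38 mm); the face is level, 12 mm above the hob's glass while the key is up; it lies at x -135 mm, y +50 mm in the hob's frame; moves down with the key
- zone_right_top (a point): centre of the top face of the square key of the right zone (38 mm by 38 mm); the face is level, 12 mm above the hob's glass while the key is up; it lies at x -135 mm, y -50 mm in the hob's frame; moves down with the key
- boost_top (a point): centre of the top face of the long bar-shaped boost key (30 mm in x, 76 mm in y); the face is level, 12 mm above the hob's glass while the key is up; it lies at x -135 mm, y -150 mm in the hob's frame; moves down with the key
- timer_top (a point): centre of the top face of the small round timer key (20 mm across), not to be pressed; the face is level, 12 mm above the hob's glass while the key is up; it lies at x -135 mm, y +135 mm in the hob's frame; moves down with the key
- power (a joint): travel of the power key: 0 = up, 0.009 m = fully down (straight down); spring return by itself; starts moving at about 2 N, 3 mm takes about 4 N, fully down about 7 N; counts as pressed past 3 mm
- zone_left (a joint): travel of the left square key: 0 = up, 0.009 m = fully down (straight down); spring return by itself; starts moving at about 2 N, 3 mm takes about 4 N, fully down about 7 N; counts as pressed past 3 mm
- zone_right (a joint): travel of the right square key: 0 = up, 0.009 m = fully down (straight down); spring return by itself; starts moving at about 2 N, 3 mm takes about 4 N, fully down about 7 N; counts as pressed past 3 mm
- boost (a joint): travel of the boost key: 0 = up, 0.009 m = fully down (straight down); spring return by itself; starts moving at about 2 N, 3 mm takes about 4 N, fully down about 7 N; counts as pressed past 3 mm
- timer (a joint): travel of the timer key (not to be pressed): 0 = up, 0.009 m = fully down (straight down); spring return by itself; starts moving at about 2 N, 3 mm takes about 4 N, fully down about 7 N; counts as pressed past 3 mm
- saucepan: steel saucepan with its lid on, 186 mm across, 96 mm high to the lid, a loop on the lid up to 123 mm, a long bar handle along its +x to 228 mm from the middle; loose, stands on the left or the right zone; origin at the centre of its underside
- frypan: open dark frying pan, 200 mm across, 42 mm deep, black handle along its +x to 239 mm from the middle and up to 61 mm high; loose, stands on the other zone; origin at the centre of its underside
- shaker: white salt shaker, 42 mm across, 65 mm high, loose, on the hob between the pans; origin under its centre
- spice_jar: small spice jar, 40 mm across, 60 mm high, loose, on the right end of the hob's key strip, beside the boost key; origin under its centre
- mug: white mug, 80 mm across, 90 mm high, loose, on the worktop to the right of the hob; origin under its centre
- onion: onion, 72 mm across, 73 mm high with its stem, loose, on the chopping board left of the hob; origin under its centre
- tomato: tomato, 66 mm across, 68 mm high with its stem, loose, on the chopping board; origin under its centre
- spoon: wooden spoon, 220 mm long, lying along its x on the chopping board, loose; origin in its middle underneath

How it is judged:
By the outcome, as a careful person would: the job done as asked, in the order asked, and still so for the second after the job is handed in, with the robot touching nothing.
It also fails if it takes over 48 s, if anything falls off the work surface, if the arm or the gripper's body presses on something with over 40 N, if the wrist force passes 120 N, or if a joint passes its speed limit or range.

## Working session

There is one attempt and no reset: what is moved stays moved. The work goes in short steps, Python scripts to look and compute and a tool call to move; the robot and the scene stay as the last step left them, time stands still between calls to the robot, and variables do not carry over. Pictures are saved under pics/ and viewed, at most 10 in all, crops included, and the job is handed in when it is done.

Besides the shell and the picture viewer there is one more tool, called after ">>>" as name(argument=value, ...) on one line, values as JSON. drive_tool: Moves the arm, as the interface text tells. Its arguments: {"type":"object","properties":{"plan":{"type":"string"}},"required":["plan"]}

```bash
mkdir -p pics; python3 - <<'E'
from station import manip, viewer
import cv2,numpy as np,pickle
d={}
for n in("scene","side"):
    r=viewer.get_image(n);d[n]=r;cv2.imwrite(f"pics/{n}0.png",r["img"][:,:,::-1])
    print(n,r["camera_matrix"].tolist(),np.round(r["world_from_camera"],4).tolist(),[k for k in r])
pickle.dump(d,open("d.pkl","wb"))
print(manip.get_obs())
E
```

```text
scene [[411.8842822678283, 0.0, 280.19959284389375], [0.0, 411.8842822678283, 206.4119552069075], [0.0, 0.0, 1.0]] [[0.7581, -0.5517, 0.3478, 1.0091], [0.652, 0.629, -0.4233, -0.4847], [0.0148, 0.5477, 0.8366, 1.0972], [0.0, 0.0, 0.0, 1.0]] ['img', 'camera_matrix', 'world_from_camera']
side [[401.1544940583392, 0.0, 277.10682649889486], [0.0, 401.1544940583392, 208.65763057878192], [0.0, 0.0, 1.0]] [[0.929, 0.2698, -0.2532, 0.2397], [-0.3696, 0.7092, -0.6003, -0.8345], [0.0176, 0.6513, 0.7586, 1.1734], [0.0, 0.0, 0.0, 1.0]] ['img', 'camera_matrix', 'world_from_camera']
{'time_s': 0.1, 'joint_positions': array([-1.33859205e+00,  2.59130720e-01,  2.08438953e-02,  1.33371205e+00,
        2.14232298e-05,  1.41817567e+00]), 'qvel': array([ 4.17787860e-04, -6.99193312e-04,  1.52396940e-03, -1.23193191e-03,
       -7.83191568e-05, -7.07788215e-04]), 'joint_torque': array([ 5.18876128e-03, -5.56694770e+01,  3.45070374e+01,  1.16569930e-02,
       -1.47763581e-04, -1.23569268e-05]), 'tcp_pos': array([ 0.20640047, -0.50953   ,  0.2307319 ]), 'tcp_rot': array([-6.01221892e-04,  9.81545586e-01,  1.91227355e-01, -1.32162454e-05]), 'force': array([ 0.53382118,  1.10338419, -0.11720462]), 'moment': array([0.00114819, 0.02672122, 0.04447576]), 'gripper_force': 0.0, 'grip_width': 0.9968235434322977}
```

View pics/scene0.png

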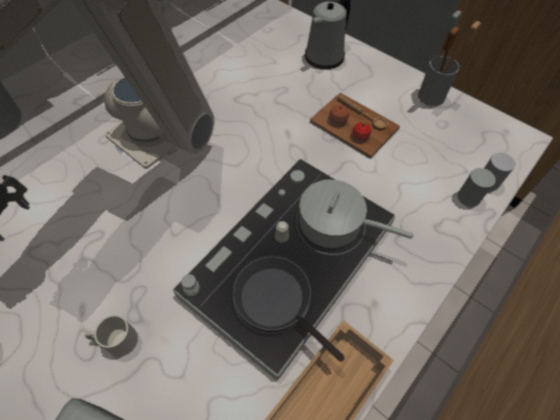

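View pics/side0.png

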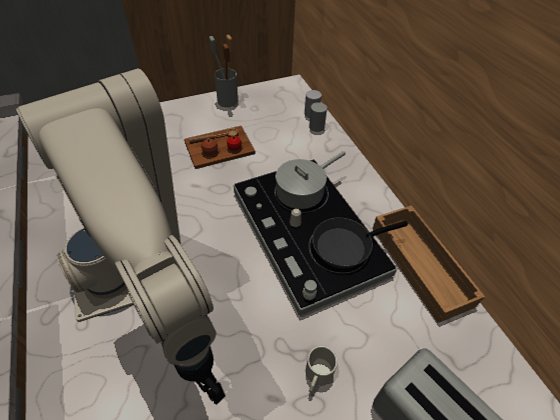

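The pictures show the saucepan on the same end as the big round key, which is the left zone. In the scene view the power key is at about (298,176), the timer at (282,192), the squares at (264,211) and (242,234), and the bar at (218,259). In the side view they are at (251,191), (259,206), (268,222), (280,244) and (293,267). Next I'll get precise key centroids from both views.

```bash
cat > h.py <<'E'
import cv2,numpy as np,pickle
def ray(r,p,z):
    K,T=r["camera_matrix"],r["world_from_camera"]
    u=(np.array(p)-[K[0,2],K[1,2]])/K[0,0]
    d=T[:3,:3]@[u[0],-u[1],-1]; o=T[:3,3]
    return o+d*(z-o[2])/d[2]
def cent(r,seed,w=14):
    g=cv2.cvtColor(r["img"],cv2.COLOR_RGB2GRAY); x,y=seed
    sub=g[y-w:y+w+1,x-w:x+w+1]
    t=(int(sub.min())+int(g[y,x]))/2+8
    n,l,s,c=cv2.connectedComponentsWithStats((sub>t).astype(np.uint8),connectivity=4)
    k=l[w,w]; return c[k]+[x-w,y-w],s[k]
E
python3 - <<'E'
from h import *
d=pickle.load(open("d.pkl","rb"))
S={"scene":[(298,176),(282,192),(264,211),(242,234),(218,259)],"side":[(251,191),(259,206),(268,222),(280,244),(293,267)]}
loc=np.array([[-.135,y] for y in(.215,.135,.05,-.05,-.15)])
P=[]
for n in S:
    pts=[]
    for s in S[n]:
        c,st=cent(d[n],s,20 if s==S[n][4] else 12); p=ray(d[n],c,.072); pts.append(p[:2]); print(n,s,c.round(1),st,p.round(4))
    pts=np.array(pts);P.append(pts);print(np.linalg.norm(np.diff(pts,axis=0),axis=1).round(4))
m=(P[0]+P[1])/2
def fit(m):
    a,b=loc-loc.mean(0),m-m.mean(0)
    th=np.arctan2((a[:,0]*b[:,1]-a[:,1]*b[:,0]).sum(),(a*b).sum())
    R=np.array([[np.cos(th),-np.sin(th)],[np.sin(th),np.cos(th)]])
    f=a@R.T+m.mean(0); print(np.degrees(th),f.round(4).tolist(),"res",np.abs(f-m).max(), np.linalg.norm(f,axis=1).round(3))
for q in(*P,m): fit(q)
for n in S:
    x0,y0,x1,y1=(170,150,330,310) if n=="scene" else (230,170,350,310)
    cv2.imwrite(f"pics/c_{n}.png",cv2.resize(d[n]["img"][y0:y1,x0:x1,::-1],None,fx=4,fy=4,interpolation=cv2.INTER_CUBIC)[:600])
E
```

```text
scene (298, 176) [297.1 175.2] [  5   6  13  11 118] [0.5465 0.1576 0.072 ]
scene (282, 192) [281.5 191.7] [ 9 10  6  5 23] [0.5511 0.0772 0.072 ]
scene (264, 211) [263.9 210.2] [  4   5  17  14 141] [ 0.5554 -0.0077  0.072 ]
scene (242, 234) [241.9 233.3] [  4   4  17  16 154] [ 0.5605 -0.1075  0.072 ]
scene (218, 259) [218.  258.6] [  8   8  25  25 278] [ 0.5663 -0.2081  0.072 ]
[0.0806 0.085  0.0999 0.1008]
side (251, 191) [250.3 190.4] [ 6  8 12  8 78] [0.5463 0.1569 0.072 ]
side (259, 206) [258.5 204.9] [ 9  9  6  4 15] [0.5507 0.0781 0.072 ]
side (268, 222) [268.  221.6] [ 5  7 14 10 92] [ 0.5551 -0.0073  0.072 ]
side (280, 244) [279.8 242.8] [  5   6  15  11 104] [ 0.5598 -0.1073  0.072 ]
side (293, 267) [293.1 266. ] [ 12   9  18  21 190] [ 0.5655 -0.2077  0.072 ]
[0.079  0.0854 0.1002 0.1005]
3.0616269820962474 [[0.5466, 0.1571], [0.5509, 0.0772], [0.5554, -0.0077], [0.5607, -0.1076], [0.5661, -0.2074]] res 0.0006433303699917015 [0.569 0.556 0.555 0.571 0.603]
2.9663943677338467 [[0.5464, 0.1573], [0.5506, 0.0774], [0.555, -0.0075], [0.5601, -0.1073], [0.5653, -0.2072]] res 0.0006411936859857248 [0.569 0.556 0.555 0.57  0.602]
3.014044240146633 [[0.5465, 0.1572], [0.5507, 0.0773], [0.5552, -0.0076], [0.5604, -0.1075], [0.5657, -0.2073]] res 0.0005654961215804666 [0.569 0.556 0.555 0.571 0.602]
```

The two views agree within 1 mm and match the given key spacings. Keys in world coordinates: power (0.5465, 0.1572), zone_left (0.5552, -0.0076), boost (0.5657, -0.2073), with tops at z 0.072. First I'll close the fingers and turn the tool so its x points along world +y and its y along world +x.

>>> drive_tool(plan="0 0 0 -6.8 0;0 0 0 -6.8 0;0 0 0 -6.8 0;0 0 0 -6.8 0;0 0 0 -6.8 0;0 0 0 -6.8 0;0 0 0 -6.8 0;0 0 0 -6.8 0")

```text
time_s: 0.77
tcp_pos: [0.2064, -0.5096, 0.2309]
tcp_rot: [-0.0, 0.784, 0.621, 0.0]
force: [-0.0, -0.1, -0.5]
grip_width: 0.005
gripper_force: 0.0
```

>>> drive_tool(plan="0 0 0 -6.8 0;0 0 0 -6.8 0;0 0 0 0 0;0.036 0.018 0 0 0;0.036 0.018 0 0 0;0.036 0.018 0 0 0;0.036 0.018 0 0 0;0.036 0.018 0 0 0")

```text
time_s: 1.43
tcp_pos: [0.2965, -0.3279, 0.2311]
tcp_rot: [-0.0, 0.709, 0.706, 0.0]
force: [0.3, -0.7, 0.2]
grip_width: 0.0
gripper_force: 0.0
```

>>> drive_tool(plan="0.036 0.018 0 0 0;0.036 0.018 0 0 0;0.036 0.018 0 0 0;0.036 0.018 0 0 0;0.036 0.018 0 0 0;0.036 0.018 0 0 0;0.036 0.018 0 0 0;0 0 0 0 0")

```text
time_s: 2.1
tcp_pos: [0.4238, -0.072, 0.2313]
tcp_rot: [-0.0, 0.706, 0.708, 0.001]
force: [-0.8, 0.2, -0.8]
grip_width: -0.001
gripper_force: 0.0
```

>>> drive_tool(plan="0.036 0.02 0 0 0;0.036 0.02 0 0 0;0.036 0.02 0 0 0;0.036 0.02 0 0 0;0.036 0.02 0 0 0;0.036 0.02 0 0 0;0.013 0.003 0 0 0;0 0 0 0 0")

```text
time_s: 2.77
tcp_pos: [0.5455, 0.1541, 0.2301]
tcp_rot: [-0.001, 0.707, 0.707, -0.0]
force: [-0.4, -0.2, 0.1]
grip_width: 0.0
gripper_force: 0.0
```

>>> drive_tool(plan="0 0 0.03 0 0;0 0 0.03 0 0;0 0 0.03 0 0;0 0 0.03 0 0;0 0 0.01 0 0;0 0 0 0 0;0 0 0 0 0;0 0 0 0 0")

```text
time_s: 3.43
tcp_pos: [0.5459, 0.1512, 0.1032]
tcp_rot: [0.001, 0.707, 0.707, 0.001]
force: [-0.3, -0.3, -0.6]
grip_width: -0.002
gripper_force: 0.0
```

>>> drive_tool(plan="0.006 0.001 0.005 0 0;0 0 0.005 0 0;0 0 0.005 0 0;0 0 0 0 0;0 0 0 0 0;0 0 0 0 0")

```text
time_s: 3.93
tcp_pos: [0.5459, 0.1575, 0.0863]
tcp_rot: [-0.0, 0.707, 0.707, -0.0]
force: [0.1, -0.6, -0.1]
grip_width: 0.0
gripper_force: 0.0
```

```bash
python3 - <<'E'
from station import manip, viewer
from h import *
im=[]
for n,(x0,y0) in(("scene",(200,100)),("side",(185,110))):
    r=viewer.get_image(n);im.append(cv2.resize(r["img"][y0:y0+150,x0:x0+100,::-1],None,fx=4,fy=4,interpolation=cv2.INTER_CUBIC))
cv2.imwrite("pics/p1.png",np.hstack(im)[:, :800])
o=manip.get_obs();print(o["tcp_pos"],o["tcp_rot"],o["force"],o["joint_positions"])
E
```

```text
[0.54601507 0.15749541 0.08643656] [7.79312610e-05 7.06826186e-01 7.07387256e-01 8.28347729e-05] [ 0.48416208 -0.79761448 -0.40271549] [ 1.33187228e-01  3.68519308e-01 -2.00909378e-01  1.00114137e+00
 -2.32287027e-05  1.70319008e+00]
```

View pics/p1.png

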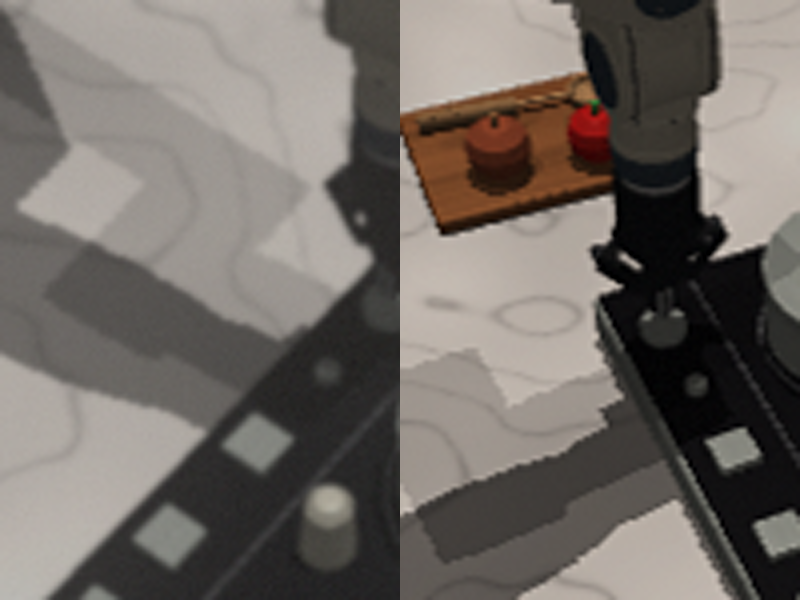

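The picture shows the closed fingertips just above the big round key, near crop pixel (663,315) on the right, with all other keys clear. I'll press it slowly in small steps.

>>> drive_tool(plan="0 0 0.005 0 0;0 0 0.004 0 0;0 0 0.003 0 0;0 0 0.002 0 0;0 0 0.001 0 0;0 0 0.001 0 0;0 0 0.001 0 0;0 0 0 0 0")

```text
time_s: 4.7
tcp_pos: [0.5457, 0.1574, 0.0692]
tcp_rot: [-0.0, 0.707, 0.707, -0.0]
force: [-2.4, -0.6, 3.5]
grip_width: 0.002
gripper_force: 1.6
```

Contact at the expected height: the key is down about 3 mm at 3.5 N.

>>> drive_tool(plan="0 0 0.001 0 0;0 0 0.001 0 0;0 0 0.001 0 0;0 0 0 0 0;0 0 0 0 0;0 0 0 0 0;0 0 0 0 0;0 0 0 0 0")

```text
time_s: 5.37
tcp_pos: [0.5458, 0.1575, 0.0663]
tcp_rot: [-0.0, 0.707, 0.707, -0.0]
force: [-4.4, -0.7, 4.7]
grip_width: 0.0
gripper_force: 2.6
```

>>> drive_tool(plan="0 0 0 0 0;0 0 0 0 0;0 0 0 0 0;0 0 0 0 0")

```text
time_s: 5.7
tcp_pos: [0.5458, 0.1575, 0.0663]
tcp_rot: [-0.0, 0.707, 0.707, -0.0]
force: [-4.1, -0.4, 4.5]
grip_width: -0.001
gripper_force: 2.6
```

>>> drive_tool(plan="0 0 -0.003 0 0;0 0 -0.005 0 0;0 0 -0.015 0 0;0 0 -0.03 0 0;0 0 -0.03 0 0;0 0 0 0 0")

```text
time_s: 6.2
tcp_pos: [0.5487, 0.158, 0.1551]
tcp_rot: [0.003, 0.707, 0.707, 0.004]
force: [0.6, 0.5, 0.6]
grip_width: -0.004
gripper_force: 0.0
```

>>> drive_tool(plan="-0.03 0.002 0 0 0;-0.03 0.002 0 0 0;-0.03 0.002 0 0 0;-0.03 0.002 0 0 0;-0.03 0.001 0 0 0;-0.015 0 0 0 0;0 0 0 0 0;0 0 0 0 0")

```text
time_s: 6.87
tcp_pos: [0.5554, -0.0082, 0.1494]
tcp_rot: [0.0, 0.708, 0.707, 0.0]
force: [0.1, 0.0, 0.1]
grip_width: -0.001
gripper_force: 0.0
```

>>> drive_tool(plan="0 0 0.02 0 0;0 0 0.02 0 0;0 0 0.015 0 0;0 0 0.006 0 0;0 0 0 0 0;0 0 0 0 0")

```text
time_s: 7.37
tcp_pos: [0.5553, -0.0068, 0.0887]
tcp_rot: [0.0, 0.706, 0.708, 0.0]
force: [0.6, -0.7, 0.9]
grip_width: -0.004
gripper_force: 0.0
```

>>> drive_tool(plan="0 0 0.006 0 0;0 0 0.005 0 0;0 0 0.004 0 0;0 0 0.002 0 0;0 0 0.001 0 0;0 0 0.001 0 0;0 0 0.001 0 0;0 0 0 0 0")

```text
time_s: 8.03
tcp_pos: [0.5551, -0.0074, 0.0684]
tcp_rot: [0.0, 0.707, 0.707, 0.0]
force: [-0.6, 0.5, 3.7]
grip_width: -0.001
gripper_force: 1.9
```

>>> drive_tool(plan="0 0 0.001 0 0;0 0 0.001 0 0;0 0 0 0 0;0 0 0 0 0;0 0 0 0 0;0 0 0 0 0;0 0 0 0 0;0 0 0 0 0")

```text
time_s: 8.7
tcp_pos: [0.5551, -0.0074, 0.0664]
tcp_rot: [0.0, 0.707, 0.707, 0.0]
force: [-1.8, 1.6, 5.1]
grip_width: 0.004
gripper_force: 2.6
```

>>> drive_tool(plan="0 0 0 0 0;0 0 0 0 0;0 0 0 0 0;0 0 0 0 0")

```text
time_s: 9.03
tcp_pos: [0.5551, -0.0075, 0.0664]
tcp_rot: [0.0, 0.707, 0.707, 0.0]
force: [-1.2, 1.7, 5.3]
grip_width: 0.004
gripper_force: 2.6
```

The left square key is pressed. I'll release it and move to the boost key.

>>> drive_tool(plan="0 0 -0.003 0 0;0 0 -0.005 0 0;0 0 -0.015 0 0;0 0 -0.03 0 0;0 0 -0.03 0 0;0 0 0 0 0;0 0 0 0 0")

```text
time_s: 9.62
tcp_pos: [0.5559, -0.0078, 0.151]
tcp_rot: [0.001, 0.707, 0.707, 0.001]
force: [-0.3, 0.1, 0.1]
grip_width: -0.003
gripper_force: 0.0
```

>>> drive_tool(plan="-0.035 0.002 0 0 0;-0.035 0.002 0 0 0;-0.035 0.002 0 0 0;-0.035 0.002 0 0 0;-0.035 0.002 0 0 0;-0.025 0 0 0 0;0 0 0 0 0;0 0 0 0 0")

```text
time_s: 10.28
tcp_pos: [0.5644, -0.2086, 0.1477]
tcp_rot: [-0.001, 0.708, 0.706, -0.0]
force: [0.0, -0.0, -0.0]
grip_width: -0.004
gripper_force: 0.0
```

>>> drive_tool(plan="0 0 0.02 0 0;0 0 0.02 0 0;0 0 0.015 0 0;0 0 0.005 0 0;0 0 0 0 0;0 0 0 0 0;0 0 0 0 0")

```text
time_s: 10.87
tcp_pos: [0.5657, -0.2072, 0.0903]
tcp_rot: [0.001, 0.707, 0.708, 0.0]
force: [1.3, -0.0, -0.1]
grip_width: -0.004
gripper_force: 0.0
```

>>> drive_tool(plan="0 0 0.006 0 0;0 0 0.006 0 0;0 0 0.004 0 0;0 0 0.002 0 0;0 0 0.001 0 0;0 0 0.001 0 0;0 0 0.001 0 0;0 0 0 0 0")

```text
time_s: 11.53
tcp_pos: [0.5651, -0.2074, 0.0683]
tcp_rot: [-0.0, 0.707, 0.707, -0.0]
force: [-1.5, 2.1, 3.5]
grip_width: 0.002
gripper_force: 1.9
```

>>> drive_tool(plan="0 0 0.001 0 0;0 0 0.001 0 0;0 0 0.001 0 0;0 0 0 0 0;0 0 0 0 0;0 0 0 0 0;0 0 0 0 0;0 0 0 0 0")

```text
time_s: 12.2
tcp_pos: [0.5651, -0.2074, 0.0654]
tcp_rot: [-0.0, 0.707, 0.707, -0.0]
force: [-1.9, 1.9, 5.8]
grip_width: 0.003
gripper_force: 2.8
```

>>> drive_tool(plan="0 0 0 0 0;0 0 0 0 0;0 0 0 0 0;0 0 0 0 0")

```text
time_s: 12.53
tcp_pos: [0.5651, -0.2074, 0.0654]
tcp_rot: [-0.0, 0.707, 0.707, -0.0]
force: [-3.1, 2.2, 5.3]
grip_width: -0.002
gripper_force: 2.8
```

>>> drive_tool(plan="0 0 -0.003 0 0;0 0 -0.005 0 0;0 0 -0.015 0 0;0 0 -0.03 0 0;0 0 -0.03 0 0;0 0 -0.03 0 0;0 0 0 0 0;0 0 0 0 0")

```text
time_s: 13.2
tcp_pos: [0.5662, -0.2081, 0.1802]
tcp_rot: [0.002, 0.707, 0.707, 0.001]
force: [-0.0, 0.3, -0.4]
grip_width: -0.003
gripper_force: 0.0
```

```bash
python3 - <<'E'
from station import viewer
from h import *
d=pickle.load(open("d.pkl","rb"))
a=viewer.get_image("side")["img"];s=np.vstack
im=np.hstack([i[100:350,180:380,::-1] for i in(d["side"]["img"],a)])
cv2.imwrite("pics/end.png",cv2.resize(im,None,fx=2,fy=2,interpolation=cv2.INTER_CUBIC))
E
```

```text
(no output)
```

View pics/end.png

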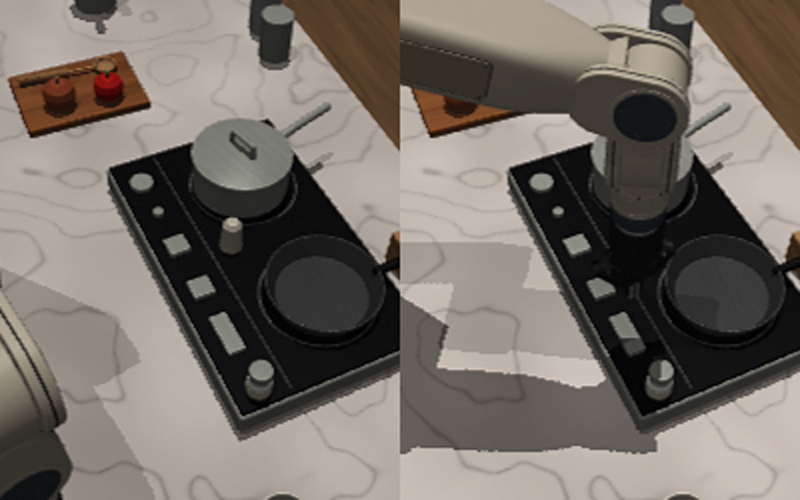

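The before and after side views match: the jar at (260,380), the frypan at (322,290) and the saucepan are unmoved, the keys are up, and the tool is clear above the boost key. The shaker is hidden behind the gripper, but the fingers never came near it.

```bash
python3 -c "
from station import workorder
print(workorder.finish_job())"
```

```text
the job is handed in; nothing more can be done
None
```

I pressed power, then the left square key (the saucepan is on the left zone), then boost, each 5–7 mm down at about 5 N vertically and released before the next; the final picture showed nothing moved, though the gripper hid the shaker, and the job is handed in.

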